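# Catch the sharpener's shavings drawer as it springs out

### The job

Open the electric pencil sharpener's shavings drawer for emptying: press down the release key at its front corner with one finger, with the other finger already waiting in front of the drawer, so that the drawer springs out about two centimetres and is caught there instead of shooting across the desk. Lift nothing, and leave the things standing around it alone. Finish while still holding: the finger stays against the drawer's front, keeping it from coming further out.

Things in the scene. Friction and masses are not known exactly. Their poses are not given: they have to be found in the camera images.
- sharpener: Electric pencil sharpener, light grey, fixed, 208 x 150 mm. Origin on the desk under its middle; x to its back, front faces -x, z up. In mm: base 12 thick, x -108..100, y -74..76. Drawer tunnel y -66..27, its roof 70 high, x -95..20. Motor hood with pencil port 105 high from x 10 back. Low corner x -108..-50, y 28..76 holds the release key; housing behind the key 70 high.
- drawer: Black shavings drawer, 130 g, loose in its tunnel, 110 mm long; flat front panel 96 wide, 5 thick, 44 tall. Origin: foot of the front face, mid-width, 12 mm above the desk; axes as the sharpener's, in whose frame it is at (-100, -20, 12) mm when shut. Slides out along -x. Two small steel catches before its front's lower corners hold it shut.
- drawer_front (a point): Middle of the drawer's front face, 34 mm above the desk. Behind the drawer a spring ejector pushes with 4 N when shut, 2.8 N at 20 mm out, and ends at 45 mm. Let go without a stop, the drawer jumps out in about a tenth of a second; past 60 mm out it counts as lost.
- key (a joint): Travel of the release key, pressed straight down: 0 up, 0.006 m fully down. It takes about 4 to 5 N; at about 4.5 mm the catches, which sink with it, free the drawer. Springs back up when let go.
- key_top (a point): Middle of the top of the release key, a ribbed plastic key 42 (x) by 40 (y) mm, top 28 mm above the desk, 22 when down. At (-80, 54) mm in the sharpener's frame: 20 mm behind the shut drawer's front face, 74 mm to +y of the drawer's middle. The drawer's front panel ends 26 mm from it and rises to 56.5 mm above the desk.
- ink_bottle: Bystander: round ink bottle, 56 mm across, 60 mm high, standing. Origin under its middle.
- eraser: Bystander: eraser in a sleeve, 60 x 24 x 13 mm, lying flat. Origin under its middle.
- clip_tin: Bystander: round metal tin for clips, 62 mm across, 22 mm high. Origin under its middle.
There are look-alikes about, which are no part of the job. Of the things like the drawer, leave any that is brown; of the rest the smaller one is meant.

How it is judged:
By the outcome, as a careful person would: the job done as asked, in the order asked, and still so for the second after the job is handed in, while the arm keeps its last pose, push and grip.
It also fails if it takes over 32 s, if anything falls off the work surface, if the arm or the gripper's body presses on something with over 40 N, if the wrist force passes 120 N, or if a joint passes its speed limit or range.

### The arm

A 6-joint arm with a two-finger parallel gripper is mounted at the origin on the work surface. World frame = base frame: x ahead of the robot, y to its left, z up, the work surface at z = 0. Lengths are in m, angles in degrees, forces in N, time in s.
With the tool pointing down it reaches from about 0.4 to 0.825 m from the base axis. Payload 7 kg.
Tool frame: the origin (TCP) lies on the centre line of the jaws, within the pads' length; the fingertips stand 8 mm ahead of it and the grasp point (between the pads) lies 11 mm behind it; z points along the fingers, y is the line along which they close (so a half turn about z gives the same grasp; the last joint's range is limited). The gripper opens to 88 mm and grips with 3 to 60 N. Pads are 19 mm wide; open, the fingers measure 130 mm over their backs; the gripper's body (78 mm by 193 mm) begins 47 mm behind the grasp point.
Start: joints at [83.314, 20.546, 0.682, 0, -70.136, -16.507], TCP at [0.266, 0.62, 0.235] pointing down, gripper open.
Joint ranges: [-176.03, 176.03], [-82.01, 121.73], [-58.28, 71.71], [-173.87, 95.51], [-174.79, -0.11], [-173.66, 173.66]. Speed limits (degrees/s): [136.94, 136.94, 172.46, 180, 180, 180].

### API

Orientations are given as [roll, pitch, yaw] about the fixed x, y, z axes, in that order (R = Rz(yaw) Ry(pitch) Rx(roll)).
In Python, from plant import ctrl, vision gives the robot as it stands. The module is installed in compiled form; this text tells all that it offers.
- The arm moves only by the tool move_arm, never from a script. Its argument "moves" is one flat list of numbers, 7 for each row, row after row: the finger opening in cm, from 0 to 8.76, then the shift along the tool's x, y, z in cm, then the turn, a rotation vector about the tool's x, y, z in rad. A call has 1 to 8 rows; each row shifts and turns the commanded pose from where the row before left it, along the tool's axes as they then stand; what a row does not reach is not made up. A row lasts 1/10 s, in which the tool goes at most 50 mm and 8.59 degrees, less where a joint would pass 70% of its speed; a pose out of reach is approached as far as the arm can. A call with a gripper value outside its range is refused whole. The fingers move at their own pace and stop on an object; the grip force is fixed at half the most. Time passes only in rows, so rows that do not move let the fingers close. It gives the time, the measured TCP pose, the force, the opening and the grip force at its end, in the units of the state.
- ctrl.get_obs(): the state, without advancing time (a new reading comes with each control period).
- vision.snapshot(name): name is "scene" or "top" or "wrist"; returns (picture, depth): 420x560x3 uint8, red, green, blue; 420x560 float32, m along the optical axis (not along the pixel's ray), 0 where there is no reading.
- vision.camera_model(name): a dict with "vertical_fov" (degrees; the focal length in pixels is half the picture's height over the tangent of half this angle, whatever the lens; pixels are square), "cx", "cy" (the principal point, pixels), "cam_to_world" (4x4, takes a point from camera to world coordinates). Camera axes: x right, y down, z forward; pixel columns grow to the right and rows downward; lengths in m; the calibration is good to about 2 mm. A picture is of the moment at which its call begins: read the wrist's pose just before it. camera_model takes no time and is no camera call; for the wrist camera it gives the pose at the moment of the call.
- ctrl.close_job(): hands the job in; it is judged then, once.
The state is a dict: "clock": time; "joint_pos": joint angles; "qvel": joint speeds; "tau": joint torques, N m; "tool_pos": TCP position; "orientation": TCP orientation; "force": force on the tool from outside, world axes, zero at the start; "moment": the same for the moment, N m; "opening": finger opening in m; "gripper_force": force on a finger pad.
Only numpy, scipy, OpenCV 4.12 (cv2) and the standard library are available. Lean on these libraries where they do the work, as an engineer would, in place of code of your own. Each camera call takes 0.05 s, during which the arm holds its last target. There are 200 camera calls.

## Working session

There is one attempt and no reset: what is moved stays moved. The work goes in short steps, Python scripts to look and compute and a tool call to move; the robot and the scene stay as the last step left them, time stands still between calls to the robot, and variables do not carry over. Pictures are saved under pics/ and viewed, at most 10 in all, crops included, and the job is handed in when it is done.

Besides the shell and the picture viewer there is one more tool, called after "Call:" by a JSON object that holds its "name" and its "arguments", one argument or row to a line. move_arm: Moves the arm, as the interface text tells. Its arguments: {"type":"object","properties":{"moves":{"type":"array"}},"required":["moves"]}

```bash
mkdir -p pics; cat > h.py <<'E'
import numpy as np, cv2
from plant import ctrl, vision
def snap(n,f=None):
    m=vision.camera_model(n); p,d=vision.snapshot(n)
    if f: cv2.imwrite('pics/'+f,p[:,:,::-1])
    return p,d,m
def pts(d,m):
    h,w=d.shape; f=h/2/np.tan(np.radians(m['vertical_fov'])/2)
    u,v=np.meshgrid(np.arange(w),np.arange(h))
    c=np.stack([(u-m['cx'])/f*d,(v-m['cy'])/f*d,d],-1)
    T=np.array(m['cam_to_world']); return c@T[:3,:3].T+T[:3,3]
E
python3 - <<'E'
from h import *
for n in('top','scene'):
    p,d,m=snap(n,n+'.png'); P=pts(d,m); np.savez(n+'.npz',p=p,d=d,P=P); print(n,m)
print(ctrl.get_obs())
E
```

```text
top {'vertical_fov': 45.37768681640067, 'cx': 274.8205749614461, 'cy': 210.95054574056047, 'cam_to_world': array([[ 0.01013295, -0.9789511 ,  0.20384325,  0.35397495],
       [-0.99993673, -0.00892433,  0.00684755, -0.0510027 ],
       [-0.00488425, -0.20389974, -0.97897959,  1.22466804],
       [ 0.        ,  0.        ,  0.        ,  1.        ]])}
scene {'vertical_fov': 48.78876907297915, 'cx': 280.62699877295984, 'cy': 209.1409527451426, 'cam_to_world': array([[-0.06330839,  0.56770653, -0.82079312,  1.37847919],
       [ 0.99772861,  0.01703707, -0.06517176, -0.00976484],
       [-0.02301452, -0.82305469, -0.56749564,  0.57253012],
       [ 0.        ,  0.        ,  0.        ,  1.        ]])}
{'clock': 0.1, 'joint_pos': array([ 8.33141063e+01,  2.05881514e+01,  6.40313849e-01, -1.64852918e-02,
       -7.01359739e+01, -1.65066644e+01]), 'qvel': array([-0.01215553, -0.01511986,  0.05472358, -0.06413561, -0.04151744,
        0.0309294 ]), 'tau': array([-1.74540037e-03, -5.84160948e+01,  2.93748629e+01,  7.01556712e+00,
        1.01400545e-02, -5.88023181e-05]), 'tool_pos': array([0.26569797, 0.62005964, 0.23372085]), 'orientation': array([ 1.79915239e+02, -8.95569327e-03, -2.31981643e+01]), 'force': array([-0.23747272,  0.03717031, -0.4791884 ]), 'moment': array([-0.03042802, -0.0074485 , -0.03101172]), 'gripper_force': 0.0, 'opening': 0.08761361836011496}
```

View pics/top.png

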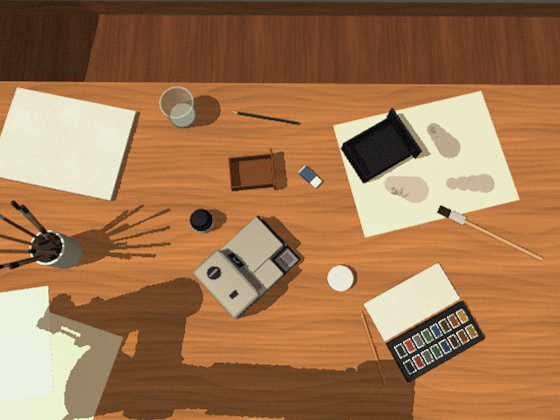

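View pics/scene.png

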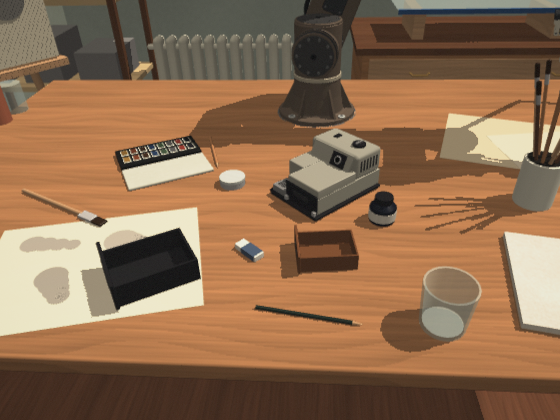

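The top view shows the sharpener at about (248,265) px, with its dark ribbed key at about (287,258). Its front faces up and to the right in the image. The eraser is at (310,177), the ink bottle at (201,220) and the tin at (340,278). The brown and the large black loose drawers are the look-alikes.

```bash
python3 - <<'E'
from h import *
A=[]
for n,(u0,u1,v0,v1) in(('top',(185,308,208,322)),('scene',(262,385,125,222))):
    z=np.load(n+'.npz'); P=z['P'][v0:v1,u0:u1]; c=z['p'][v0:v1,u0:u1]; ok=z['d'][v0:v1,u0:u1]>0
    Q=P[ok]; A.append((Q,c[ok])); print(n,np.median(Q[(Q[:,2]<.006),2]))
Q=np.vstack([a[0] for a in A]); 
for n,q in(('top',A[0][0]),('scene',A[1][0]),('both',Q)):
    s=q[(q[:,2]>.007)]
    # drop the bottle: keep largest cluster on grid
    g=np.round((s[:,:2]-s[:,:2].min(0))/.004).astype(int); im=np.zeros(g.max(0)+1,np.uint8); im[g[:,0],g[:,1]]=1
    k,l=cv2.connectedComponents(cv2.morphologyEx(im,cv2.MORPH_CLOSE,np.ones((3,3),np.uint8))); b=np.bincount(l.ravel())[1:].argmax()+1
    s=s[l[g[:,0],g[:,1]]==b]; r=cv2.minAreaRect((s[:,:2]*1000).astype(np.float32)); print(n,r)
    if n=='both': R=r
    for lo,hi in((.066,.074),(.1,.11),(.024,.031),(.009,.015)):
        t=s[(s[:,2]>lo)&(s[:,2]<hi)]; 
        if len(t)>20: print('  ',lo,len(t),np.round(t.mean(0)*1000,1),cv2.minAreaRect((t[:,:2]*1000).astype(np.float32)))
z=np.load('top.npz');P=z['P']
for n,(u,v) in dict(key=(287,258),eraser=(310,177),ink=(201,220),tin=(340,278),port=(236,259)).items(): print(n,P[v,u])
i=cv2.imread('pics/top.png')[205:325,185:310]; cv2.imwrite('pics/c.png',cv2.resize(i,None,fx=4.5,fy=4.5,interpolation=2))
E
```

```text
top 0.0007439770454751304
scene -0.0022044599567753176
top ((475.561279296875, 19.002227783203125), (152.72320556640625, 216.93374633789062), 44.32584762573242)
   0.066 2097 [497.3  -0.7  70.5] ((466.1968078613281, 22.004989624023438), (142.83963012695312, 191.15267944335938), 44.24245071411133)
   0.1 2095 [423.8  62.  105.2] ((426.98016357421875, 62.741302490234375), (141.93359375, 84.98186492919922), 43.77872848510742)
   0.024 262 [483.7 -67.4  28.1] ((432.9891357421875, -14.151443481445312), (48.17414474487305, 196.3020477294922), 47.11924743652344)
   0.009 152 [500.4 -59.   12.3] ((467.6348876953125, -46.72589874267578), (101.9484634399414, 217.40086364746094), 80.8060531616211)
scene ((473.21307373046875, 22.954330444335938), (152.03050231933594, 211.3562469482422), 43.388221740722656)
   0.066 1505 [500.7  10.   68.2] ((469.03277587890625, 21.761199951171875), (144.2687225341797, 190.14617919921875), 43.53190612792969)
   0.1 908 [433.7  65.4 102.9] ((427.87567138671875, 64.45074462890625), (139.19390869140625, 80.384521484375), 43.83561706542969)
   0.024 346 [519.5   2.9 
[... 419 characters left out ...]
13867188), (146.5628204345703, 190.91510009765625), 42.99081039428711)
   0.1 3003 [426.8  63.  104.6] ((427.1502990722656, 62.90434265136719), (142.40489196777344, 84.98186492919922), 43.77872848510742)
   0.024 608 [504.1 -27.4  27.5] ((469.2438049316406, 21.763290405273438), (147.00686645507812, 202.29791259765625), 44.472984313964844)
   0.009 602 [ 5.232e+02 -1.000e-01  1.140e+01] ((474.04022216796875, 21.737899780273438), (153.37649536132812, 207.52008056640625), 43.83296203613281)
key [ 0.48852654 -0.07283225  0.0296606 ]
eraser [ 0.69393779 -0.12959129  0.01217348]
ink [0.57339692 0.13150787 0.05824557]
tin [ 0.44312566 -0.19954178  0.01954683]
port [0.47875117 0.04396477 0.08642203]
```

View pics/c.png

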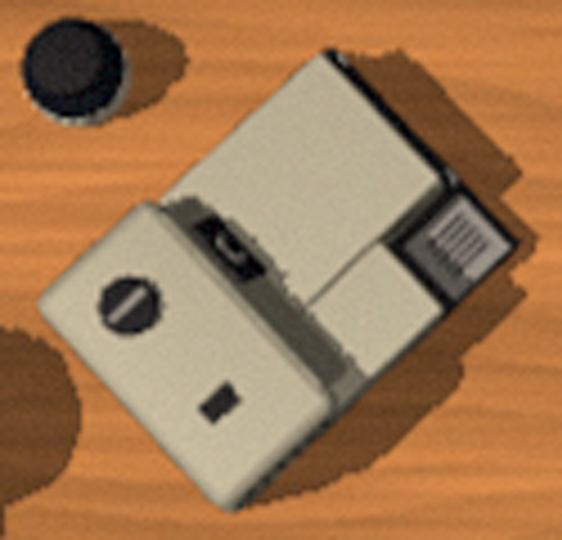

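```bash
cat >> h.py <<'E'
from scipy.spatial.transform import Rotation as Ro
def plan(rows,p,R):
    "simulate rows -> poses"
    for r in np.array(rows,float).reshape(-1,7):
        p=p+R.apply(r[1:4]/100); R=R*Ro.from_rotvec(r[4:])
    return p,R
def obs():
    o=ctrl.get_obs(); return o,np.array(o['tool_pos']),Ro.from_euler('xyz',o['orientation'],degrees=True)
def need(tp,trpy):
    o,p,R=obs(); T=Ro.from_euler('xyz',trpy,degrees=True)
    print('clock',o['clock'],'p',p.round(4),'rpy',np.round(o['orientation'],2),'F',np.round(o['force'],1),'open',o['opening'])
    print('world d',(np.array(tp)-p).round(4),'tool shift cm',(R.inv().apply(np.array(tp)-p)*100).round(2),'rotvec',(R.inv()*T).as_rotvec().round(3))
E
python3 - <<'E'
from h import *
Q=np.vstack([np.load(n+'.npz')['P'].reshape(-1,3) for n in('top','scene')])
Q=Q[(Q[:,2]>.1)&(Q[:,0]>.2)&(Q[:,0]<.8)&(abs(Q[:,1])<.75)]
g=np.round(Q[:,:2]/.04).astype(int)
for k in np.unique(g,axis=0):
    s=Q[(g==k).all(1)]; 
    if len(s)>3: print((k*.04).round(2),s[:,2].max().round(3),len(s),end='; ')
need([.533,-.063,.235],[180,0,-80.8])
E
```

```text
[0.2  0.56] 0.333 9; [0.24 0.52] 0.333 27; [0.24 0.56] 0.333 12; [0.28 0.52] 0.334 109; [ 0.36 -0.04] 1.225 953; [0.36 0.  ] 0.106 9; [0.36 0.04] 0.11 229; [0.36 0.08] 0.11 30; [0.4 0. ] 0.112 245; [0.4  0.04] 0.113 468; [0.4  0.08] 0.111 357; [0.4  0.12] 0.107 23; [0.44 0.  ] 0.109 40; [0.44 0.04] 0.113 400; [0.44 0.08] 0.119 474; [0.44 0.12] 0.118 316; [0.44 0.44] 0.294 298; [0.44 0.48] 0.253 60; [0.48 0.04] 0.109 65; [0.48 0.08] 0.112 407; [0.48 0.12] 0.11 141; [0.48 0.4 ] 0.296 138; [0.48 0.44] 0.271 584; [0.48 0.48] 0.198 409; [0.48 0.52] 0.223 79; [0.52 0.4 ] 0.277 208; [0.52 0.44] 0.266 795; [0.52 0.48] 0.229 602; [0.52 0.52] 0.242 109; [0.56 0.44] 0.311 129; [0.56 0.48] 0.272 131; [0.56 0.52] 0.249 21; clock 0.1 p [0.2657 0.6201 0.2337] rpy [ 1.7992e+02 -1.0000e-02 -2.3200e+01] F [-0.2  0.  -0.5] open 0.08761361836011496
world d [ 0.2673 -0.6831  0.0013] tool shift cm [ 5.148e+01  5.225e+01 -4.000e-02] rotvec [ 1.000e-03 -1.000e-03  1.005e+00]
```

Call:
{"name": "move_arm", "arguments": {
  "moves": [8, 0, 0, -5, 0, 0, 0, 8, 0, 0, -5, 0, 0, 0, 8, 3.4, 3.5, 0, 0, 0, 0, 8, 3.4, 3.5, 0, 0, 0, 0, 8, 3.4, 3.5, 0, 0, 0, 0, 8, 3.4, 3.5, 0, 0, 0, 0, 8, 3.4, 3.5, 0, 0, 0, 0, 8, 3.4, 3.5, 0, 0, 0, 0]
}}

```text
clock: 0.9
tool_pos: [0.3708, 0.345, 0.3344]
orientation: [180.0, 0.0, -23.2]
force: [1.3, 0.9, 0.5]
opening: 0.0799
gripper_force: 0.0
```

Call:
{"name": "move_arm", "arguments": {
  "moves": [8, 3.4, 3.5, 0, 0, 0, 0, 8, 3.4, 3.5, 0, 0, 0, 0, 8, 3.4, 3.5, 0, 0, 0, 0, 8, 3.4, 3.5, 0, 0, 0, 0, 8, 3.4, 3.5, 0, 0, 0, 0, 8, 3.4, 3.5, 0, 0, 0, 0, 8, 3.4, 3.5, 0, 0, 0, 0, 8, 3.4, 3.5, 0, 0, 0, 0]
}}

```text
clock: 1.7
tool_pos: [0.5105, -0.0195, 0.3346]
orientation: [-180.0, -0.0, -23.2]
force: [1.1, 1.0, 0.1]
opening: 0.0799
gripper_force: 0.0
```

Call:
{"name": "move_arm", "arguments": {
  "moves": [8, 0, 0, 1, 0, 0, 0.144, 8, 0, 0, 1, 0, 0, 0.144, 8, 0, 0, 1, 0, 0, 0.144, 8, 0, 0, 1, 0, 0, 0.144, 8, 0, 0, 1, 0, 0, 0.144, 8, 0, 0, 1, 0, 0, 0.144, 8, 0, 0, 1, 0, 0, 0.141, 8, 0, 0, 0, 0, 0, 0]
}}

```text
clock: 2.5
tool_pos: [0.5094, -0.0176, 0.263]
orientation: [179.8, 0.0, -80.9]
force: [-0.5, -0.3, 0.3]
opening: 0.0797
gripper_force: 0.0
```

```bash
python3 - <<'E'
from h import *
need([.533,-.063,.235],[180,0,-80.8])
p,d,m=snap('wrist','w.png'); P=pts(d,m); np.savez('w.npz',p=p,d=d,P=P); print(m)
E
```

```text
clock 2.5 p [ 0.5094 -0.0176  0.263 ] rpy [179.82   0.   -80.91] F [-0.5 -0.3  0.3] open 0.07970207142409033
world d [ 0.0236 -0.0454 -0.028 ] tool shift cm [ 4.86 -1.62  2.79] rotvec [ 0.003  0.    -0.002]
{'vertical_fov': 59.541372729042436, 'cx': 281.1376775212458, 'cy': 214.85638794528728, 'cam_to_world': array([[-0.98756457, -0.14944102, -0.04882213,  0.52221132],
       [-0.15714605,  0.94745705,  0.27862207, -0.09230272],
       [ 0.0046193 ,  0.28282949, -0.95915908,  0.41321861],
       [ 0.        ,  0.        ,  0.        ,  1.        ]])}
```

View pics/w.png

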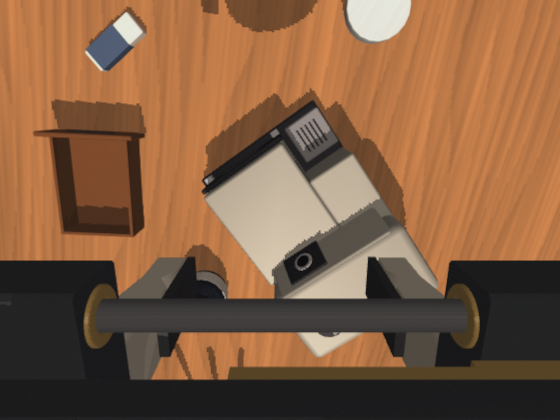

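The wrist view shows the key at about (314,132). The shut drawer's front edge runs from (205,183) to about (285,125), with steel catches at (208,180) and (275,132).

```bash
python3 - <<'E'
from h import *
for n,(u0,u1,v0,v1) in(('w',(195,420,95,260)),('top',(185,308,208,322))):
    z=np.load(n+'.npz'); P=z['P'][v0:v1,u0:u1].reshape(-1,3); c=z['p'][v0:v1,u0:u1].reshape(-1,3).astype(int)
    print(n,'table',np.median(P[P[:,2]<.006,2]))
    yaw=133.8; R=Ro.from_euler('z',yaw,degrees=True); o=np.array([.4722,.0251,0])
    S=R.inv().apply(P-o)*1000
    # roof: front edge line, side edge
    r=(abs(S[:,2]-70)<4)
    print('roof pct x',np.percentile(S[r&(S[:,1]<20),0],[.5,2]).round(1),'y',np.percentile(S[r,1],[.5,2,98,99.5]).round(1))
    # angle: front roof edge min x per y bin
    b=[(y,S[r&(abs(S[:,1]-y)<3),0].min()) for y in range(-58,20,6)]
    print('front edge slope deg',np.degrees(np.arctan(np.polyfit(*np.array(b).T,1)[0])).round(2),np.mean(b,0).round(1))
    b=[(x,S[r&(abs(S[:,0]-x)<3),1].min()) for x in range(-88,0,6)]
    print('side edge slope deg',np.degrees(np.arctan(np.polyfit(*np.array(b).T,1)[0])).round(2),np.mean(b,0).round(1))
    k=(abs(S[:,2]-28)<3)&(c.min(1)>85)&(abs(S[:,0]+80)<35)&(abs(S[:,1]-54)<30)
    print('key',k.sum(),np.median(S[k,2]),cv2.minAreaRect(S[k,:2].astype(np.float32)), 'range',np.percentile(S[k,:2],[2,98],axis=0).round(1))
    f=(abs(S[:,2]-35)<19)&(abs(S[:,1]+20)<40)&(S[:,0]<-90)
    print('front face x',f.sum(),np.percentile(S[f,0],[5,25,50,75]).round(1) if f.sum() else '')
    g=(S[:,2]>6)&(S[:,2]<60); print('ext',np.percentile(S[g,:2],[.5,99.5],axis=0).round(1))
E
```

```text
w table 5.955771111221253e-05
roof pct x [-92.4 -91.1] y [-62.3 -59.7  75.3  77.7]
front edge slope deg -0.04 [-22.  -92.7]
side edge slope deg 3.81 [-46.  -62.4]
key 798 28.121216731839596 ((-83.78434753417969, 57.564613342285156), (28.698936462402344, 36.078643798828125), 1.0210223197937012) range [[-97.6  40.6]
 [-71.3  74.9]]
front face x 201 [-100.9  -98.7  -98.2  -98. ]
ext [[-105.6  -65.8]
 [ -47.1   78.1]]
top table 0.0007439770454751304
roof pct x [-92.9 -91.3] y [-64.2 -62.3  74.9  77.3]
front edge slope deg -0.62 [-22.  -92.7]
side edge slope deg 0.04 [-46.  -64.1]
key 124 28.401363487152388 ((-85.50922393798828, 57.434356689453125), (27.357202529907227, 33.852970123291016), 1.7517359256744385) range [[-97.5  40.6]
 [-72.2  74.3]]
front face x 10 [-103.6  -99.   -98.3  -97.8]
ext [[-163.8 -178.5]
 [ 158.   152.9]]
```

Call:
{"name": "move_arm", "arguments": {
  "moves": [7.4, 2.4, -0.8, 0, 0, 0, 0, 7.4, 2.4, -0.8, 0, 0, 0, 0, 7.4, 0, 0, 4.5, 0, 0, 0, 7.4, 0, 0, 4.5, 0, 0, 0, 7.4, 0, 0, 4.5, 0, 0, 0, 7.4, 0, 0, 4, 0, 0, 0, 7.4, 0, 0, 0, 0, 0, 0, 7.4, 0, 0, 0, 0, 0, 0]
}}

```text
clock: 3.35
tool_pos: [0.5345, -0.0623, 0.0905]
orientation: [180.0, -0.0, -80.6]
force: [0.3, 0.1, 1.1]
opening: 0.0737
gripper_force: 0.0
```

```bash
python3 - <<'E'
from h import *
need([.533,-.0621,.04],[180,0,-80.8])
p,d,m=snap('wrist'); P=pts(d,m); np.savez('w2.npz',p=p,d=d,P=P)
q,d,m=snap('scene'); np.savez('s2.npz',p=q,d=d,P=pts(d,m))
q=cv2.resize(q[110:240,230:410],(576,416),interpolation=2)
cv2.imwrite('pics/w2.png',p[:,:,::-1]);cv2.imwrite('pics/s2.png',q[:,:,::-1])
E
```

```text
clock 3.35 p [ 0.5345 -0.0623  0.0905] rpy [ 1.7997e+02 -4.0000e-02 -8.0600e+01] F [0.3 0.1 1.1] open 0.0737232850949582
world d [-0.0015  0.0002 -0.0505] tool shift cm [-0.05  0.14  5.05] rotvec [ 0.001 -0.001  0.003]
```

View pics/w2.png

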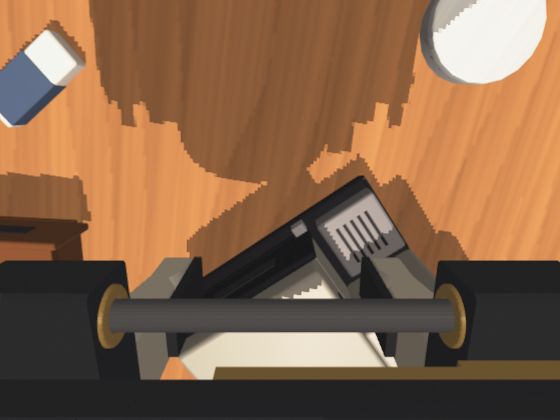

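View pics/s2.png

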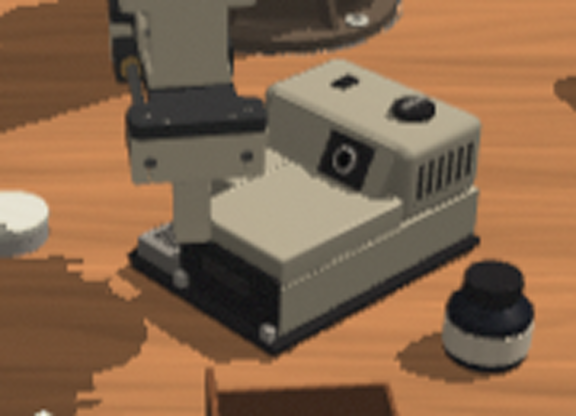

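The scene crop shows the front finger hovering ahead of the drawer at about (195,210). The wrist view shows the key, at about (360,225), next to the right finger. I'll check the finger's extent in the sharpener's frame before going down.

```bash
cat >> h.py <<'E'
def S_(P): return Ro.from_euler('z',133.8,degrees=True).inv().apply(np.asarray(P)-[.4697,.0255,0])*1000
E
python3 - <<'E'
from h import *
print('tcp s',S_([.5345,-.0623,.0905]),'target',S_([.533,-.0621,.04]))
for n in('s2','w2'):
    z=np.load(n+'.npz'); P=z['P'][z['d']>0]; S=S_(P)
    for lo,hi in((80,95),(95,112)):
        for nm,k in(('B',(S[:,1]<10)&(S[:,0]<-104)),('A',(S[:,1]>10)&(S[:,0]<-20))):
            k=k&(S[:,2]>lo)&(S[:,2]<hi)&(S[:,0]>-170)&(abs(S[:,1])<90)
            if k.sum()>5: print(n,nm,lo,k.sum(),np.percentile(S[k],[3,50,97],axis=0).round(1).tolist())
E
```

```text
tcp s [-108.22142569   14.00010789   90.5       ] target [-107.03885889   14.94431959   40.        ]
s2 B 80 52 [[-147.0, -37.3, 83.9], [-138.6, -31.2, 90.0], [-129.3, -22.6, 94.4]]
s2 B 95 81 [[-148.0, -38.1, 95.4], [-139.1, -31.9, 103.5], [-129.7, -22.7, 111.2]]
w2 B 80 552 [[-146.4, -22.7, 83.4], [-137.8, -16.1, 89.9], [-123.3, -11.8, 94.7]]
w2 A 80 529 [[-94.6, 40.5, 83.5], [-90.8, 51.2, 90.0], [-81.4, 62.7, 94.6]]
w2 B 95 992 [[-146.8, -23.3, 95.6], [-140.4, -16.5, 103.3], [-129.3, -11.8, 111.6]]
w2 A 95 995 [[-94.7, 44.4, 95.4], [-91.2, 54.4, 103.4], [-86.7, 63.1, 111.4]]
```

Call:
{"name": "move_arm", "arguments": {
  "moves": [7.4, 0, 0.15, 2, 0, 0, 0, 7.4, 0, 0, 2, 0, 0, 0, 7.4, 0, 0, 1, 0, 0, 0, 7.4, 0, 0, 0, 0, 0, 0, 7.4, 0, 0, 0, 0, 0, 0]
}}

```text
clock: 3.95
tool_pos: [0.5334, -0.0624, 0.0409]
orientation: [-179.9, -0.0, -80.7]
force: [0.1, -0.2, 0.9]
opening: 0.0738
gripper_force: 0.0
```

Call:
{"name": "move_arm", "arguments": {
  "moves": [7.4, 0, 0, 0.2, 0, 0, 0, 7.4, 0, 0, 0.2, 0, 0, 0, 7.4, 0, 0, 0, 0, 0, 0, 7.4, 0, 0, 0, 0, 0, 0]
}}

```text
clock: 4.35
tool_pos: [0.5329, -0.0624, 0.036]
orientation: [-179.9, -0.0, -80.8]
force: [1.6, 0.3, 1.0]
opening: 0.074
gripper_force: 0.9
```

Call:
{"name": "move_arm", "arguments": {
  "moves": [7.4, 0, 0, 0.2, 0, 0, 0, 7.4, 0, 0, 0.1, 0, 0, 0, 7.4, 0, 0, 0, 0, 0, 0]
}}

```text
clock: 4.65
tool_pos: [0.5328, -0.0625, 0.0326]
orientation: [-180.0, -0.0, -80.8]
force: [1.4, 0.7, 2.1]
opening: 0.074
gripper_force: 1.2
```

Call:
{"name": "move_arm", "arguments": {
  "moves": [7.4, 0, 0, 0.15, 0, 0, 0, 7.4, 0, 0, 0.1, 0, 0, 0, 7.4, 0, 0, 0, 0, 0, 0, 7.4, 0, 0, 0, 0, 0, 0]
}}

```text
clock: 5.05
tool_pos: [0.533, -0.0626, 0.0303]
orientation: [-179.9, -0.0, -80.8]
force: [3.0, -1.6, 4.7]
opening: 0.0741
gripper_force: 3.9
```

```bash
python3 - <<'E'
from h import *
need([.533,-.0621,.030],[180,0,-80.8])
q,d,m=snap('scene'); np.savez('s3.npz',p=q,d=d,P=pts(d,m))
cv2.imwrite('pics/s3.png',cv2.resize(q[110:240,230:410],(576,416),interpolation=2)[:,:,::-1])
E
```

```text
clock 5.05 p [ 0.533  -0.0626  0.0303] rpy [-1.7995e+02 -1.0000e-02 -8.0770e+01] F [ 3.  -1.6  4.7] open 0.07405162068944664
world d [ 0.      0.0005 -0.0003] tool shift cm [-0.04 -0.01  0.03] rotvec [-0.001 -0.     0.   ]
```

View pics/s3.png

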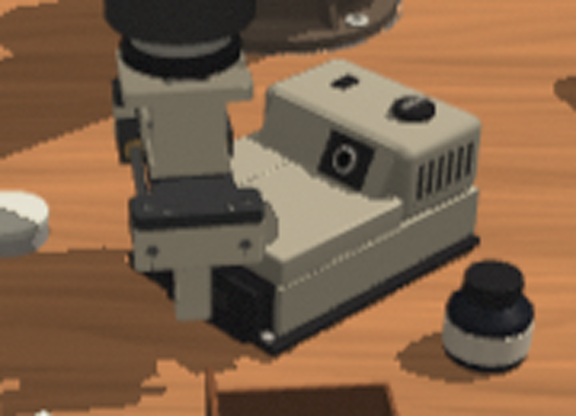

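The force has a component of about 3 N outward along -x_s, so the drawer seems to be resting on the finger. I'll check its position from depth.

```bash
python3 - <<'E'
from h import *
p,d,m=snap('wrist'); np.savez('w3.npz',p=p,d=d,P=pts(d,m))
cv2.imwrite('pics/w3.png',p[:,:,::-1])
for n in('scene','s3','w3'):
    z=np.load(n+'.npz'); k=z['d']>0; S=S_(z['P'][k]); c=z['p'][k].max(1)
    for y0,y1 in((-66,-55),(-55,-45),(-10,5),(5,20),(15,26)):
        f=(S[:,2]>20)&(S[:,2]<58)&(S[:,1]>y0)&(S[:,1]<y1)&(S[:,0]<-60)&(S[:,0]>-160)&(c<90)
        if f.sum()>4: print(n,(y0,y1),f.sum(),np.percentile(S[f,0],[10,50,90]).round(1))
E
```

```text
scene (-66, -55) 65 [-102.1 -100.4  -94.8]
scene (-55, -45) 58 [-101.9 -100.6  -96.3]
scene (-10, 5) 74 [-101.9 -100.5  -95.8]
scene (5, 20) 74 [-101.8 -100.4  -96.8]
scene (15, 26) 49 [-101.8 -100.7  -97.2]
s3 (-66, -55) 138 [-120.9 -104.5  -94.1]
s3 (-55, -45) 61 [-121.5 -120.2  -94.8]
s3 (5, 20) 14 [-122.7 -120.8 -119.7]
s3 (15, 26) 12 [-122.3 -120.5 -119.5]
w3 (-66, -55) 466 [-101.7  -96.9  -88.8]
w3 (-55, -45) 25 [-100.7  -96.1  -87.9]
w3 (-10, 5) 658 [-121.2 -120.6 -120.1]
w3 (5, 20) 1595 [-120.6 -120.2 -101.8]
w3 (15, 26) 1419 [-120.6 -120.1 -101.6]
```

View pics/w3.png

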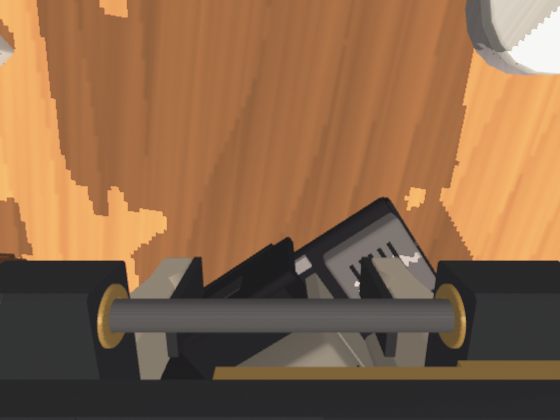

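The wrist view shows the drawer front, with its edge from (200,295) to (290,240), standing about 20 mm out and square against the left finger. The right finger is on the key at about (375,262). The job is done, so I'm handing it in.

```bash
python3 -c "
from plant import ctrl
print(ctrl.close_job())"
```

```text
the job is handed in; nothing more can be done
None
```

The release key is pressed and the drawer sprang out about 20 mm (measured from depth images); one finger is still holding its front, nothing around it was touched, and the job was handed in at about 5 s on the robot's clock (the verdict was not shown).

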